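Tuck a trim strip under a machine's lap panel and hold it pressed on the seal

TASK

Pick up the long aluminium trim strip by its upright rib and tuck its thin front edge under the free edge of the white hinged lap panel on the grey machine deck, square and centred, until about 20 mm of it is covered and its rib stands over the rubber seal bar; slide it in without lifting the lap panel. Then press the strip down flat so that the sprung seal bar is squeezed fully down into the deck, and finish while still holding it pressed flat with the gripper: do not let go. Leave the other things on the bench where they are.

Things in the scene. Friction and masses are not known exactly. Their poses are not given: they have to be found in the camera images.
- trim: Trim strip: bare aluminium angle 150 mm long (y), about 0.22 kg, loose on the table, rib up. Flat leaf 4 mm thick, from x = -6 to x = +74 mm; upright rib 12 mm thick (x), 44 mm tall from the underside, full length: the place to grip, keeping fingertips over the 4 mm leaf. Origin: on the underside, under the rib's middle; x points from rib to thin front edge, z up.
- trim_nose (a point): Middle of the trim strip's thin front edge, on its underside (74 mm ahead of trim along its x).
- deck: Machine deck, fixed: grey plate 265 mm (x) by 190 mm (y), flat top 16 mm above the table. Origin: at table height under the seal bar's centre; x points from the open front apron to the lap panel's hinge at the rear, z up. Plate from x = -90 to +175 mm; lap panel's flat sheet over x = +55 to +143 mm; hinge block 46 mm high (above the table) at x = +147 to +175 mm.
- lap (a joint): White lap panel's angle about its rear hinge (deck x = +145 mm), rad: 0 level as found, grows as its free edge lifts (0.05 is 4.5 mm at the edge). Only its weight (0.14 kg) keeps it down. Sheet 170 mm wide, 4 mm thick, underside 8 mm above the deck's top. Its free edge has a 10 mm lip bent up 40 degrees, reaching forward to deck x = +47 mm and up to 34 mm above the table.
- lap_edge (a point): Middle of the lap panel's free edge on the sheet's underside, where the flat sheet ends and the bent-up lip begins (x = +55 mm of the deck, 24 mm above the table). What lies beyond this along the deck's x counts as covered.
- seal (a joint): Travel of the sprung black rubber seal bar into the deck, m: 0 standing 4 mm proud of the deck's top, 0.004 fully down, flush with it. It takes 4 N to start it and 8 N to hold it fully down; the strip's weight alone does not move it. The bar is 14 mm (x) by 80 mm (y).
- seal_top (a point): Centre of the seal bar's top face, at the deck's x = 0, y = 0; 20 mm above the table when up, 16 mm when down. With the strip's rib centred over it, 19 mm of the strip is covered.
- offcut: Bystander: a short aluminium angle offcut, 50 mm by 50 mm, 30 mm tall; origin under its rib.
- jar: Bystander: a whitish clear jar with black lid, 56 mm across, 75 mm tall; origin at the centre of its underside.
- driver: Bystander: a screwdriver with yellow handle lying on the table, about 200 mm long.
- spanner: Bystander: a steel spanner lying on the table, about 180 mm long.
- cup: Bystander: a grey open cup 76 mm across, 90 mm tall; origin at the centre of its underside.

How it is judged:
By the outcome, as a careful person would: the job done as asked, in the order asked, and still so for the second after the job is handed in, while the arm keeps its last pose, push and grip.
It also fails if it takes over 40 s, if anything falls off the work surface, if the arm or the gripper's body presses on something with over 40 N, if the wrist force passes 120 N, or if a joint passes its speed limit or range.

ROBOT

A 6-joint arm with a two-finger parallel gripper is mounted at the origin on the work surface. World frame = base frame: x ahead of the robot, y to its left, z up, the work surface at z = 0. Lengths are in m, angles in rad, forces in N, time in s.
With the tool pointing down it reaches from about 0.35 to 0.775 m from the base axis. Payload 7.3 kg.
Tool frame: the origin (TCP) lies midway between the tips of the shut fingers; the grasp point (between the pads) lies 19 mm behind it; z points along the fingers, y is the line along which they close (so a half turn about z gives the same grasp; the last joint's range is limited). The gripper opens to 92 mm and grips with 3 to 60 N. Pads are 19 mm wide; open, the fingers measure 130 mm over their backs; the gripper's body (75 mm by 190 mm) begins 47 mm behind the grasp point.
Start: joints at [1.197, 0.342, 1.524, -0, 1.275, -0.146], TCP at [0.119, 0.511, 0.227] pointing down, gripper open.
Joint ranges: [-2.53, 2.53], [-0.77, 2.02], [0.04, 2.7], [-1, 4.14], [0.28, 2.66], [-3.11, 3.11]. Speed limits (rad/s): [2.57, 2.57, 3.14, 3.14, 3.14, 3.14].

INTERFACE

Orientations are given as a 3x3 rotation matrix whose columns are the frame's x, y, z axes.
In Python, from cell import ctrl gives the robot as it stands. Calls block until the motion is done:
- ctrl.reach(position, orientation): joint-space move of the TCP to a pose.
- ctrl.move_straight(position, vel=0.15, rot=None, guard=None): straight line of the TCP; rot=None keeps the orientation; vel is the mean speed in m/s. With guard (N) it stops when the force on the tool has changed by that much, and returns True; else False.
- ctrl.move_joints(angles): joint-space move.
- ctrl.set_gripper(opening, newtons=None): finger opening in m; newtons is the grip in N (None keeps the last); returns when the fingers have stopped.
- ctrl.wait(seconds).
- ctrl.solve_ik(position, orientation): joint angles nearest the present ones, or None.
- ctrl.grab_frame(name): name is "scene" or "top"; returns (picture, depth): 384x512x3 uint8, blue, green, red; 384x512 float32, m along the optical axis (not along the pixel's ray), 0 where there is no reading.
- ctrl.camera_info(name): a dict with "fov_y" (degrees; the focal length in pixels is half the picture's height over the tangent of half this angle, whatever the lens; pixels are square), "cx", "cy" (the principal point, pixels), "k1" (the pictures are not rectified: a ray, as slopes to the right and down, at radius r is drawn at 1 + k1 r^2 times it, then the intrinsics apply), "position" and "rotation" of the camera in the world. Camera axes: x right, y down, z forward; pixel columns grow to the right and rows downward; lengths in m; the calibration is good to about 2 mm. A picture is of the moment at which its call begins. camera_info takes no time and is no camera call.
A pose or a line that the arm cannot do raises ctrl.PlanningError and nothing moves.
- ctrl.hand_in(): hands the job in; it is judged then, once.
Readings, each from a call of its own:
- ctrl.current_time(): time.
- ctrl.current_joint_positions(): joint angles.
- ctrl.current_joint_vel(): joint speeds.
- ctrl.current_joint_torque(): joint torques, N m.
- ctrl.current_position(): TCP position.
- ctrl.current_eef_rot(): TCP orientation.
- ctrl.current_wrist_force(): force on the tool from outside, world axes, zero at the start.
- ctrl.current_wrist_torque(): the same for the moment, N m.
- ctrl.current_finger_gap(): finger opening in m.
- ctrl.current_finger_force(): force on a finger pad.
Only numpy, scipy, OpenCV 4.12 (cv2) and the standard library are available. Lean on these libraries where they do the work, as an engineer would, in place of code of your own. Each camera call takes 0.05 s, during which the arm holds its last target. There are 200 camera calls.

## Working session

There is one attempt and no reset: what is moved stays moved. The work goes in short steps, each a Python script; the robot and the scene stay as the last script left them, time stands still between calls to the robot, and variables do not carry over. Pictures are saved under pics/ and viewed, at most 10 in all, crops included, and the job is handed in when it is done.

```bash
ls; mkdir -p pics; python3 - <<'E'
from cell import ctrl
import cv2,numpy as np
for n in ("scene","top"):
    p,d=ctrl.grab_frame(n); cv2.imwrite(f"pics/{n}0.png",p); np.savez(f"pics/{n}0.npz",p=p,d=d)
    print(n,ctrl.camera_info(n))
E
```

```text
pics
scene {'fov_y': 48.633930372741624, 'cx': 261.1908476406218, 'cy': 194.7824847373638, 'k1': -0.004654626705155269, 'position': array([ 0.86423376, -0.59676014,  0.98554178]), 'rotation': array([[ 8.73713446e-01,  3.91687758e-01, -2.88453660e-01],
       [ 4.86440444e-01, -7.02653594e-01,  5.19281833e-01],
       [ 7.13335905e-04, -5.94019046e-01, -8.04450660e-01]])}
top {'fov_y': 42.604071282780076, 'cx': 259.6480536697028, 'cy': 194.45714354326077, 'k1': -0.05505903246836384, 'position': array([ 0.30542452, -0.01486932,  1.35523791]), 'rotation': array([[-0.01662938, -0.98123657,  0.19208917],
       [-0.99985145,  0.01719044,  0.00125451],
       [-0.00453307, -0.19203977, -0.98137667]])}
```

View pics/scene0.png

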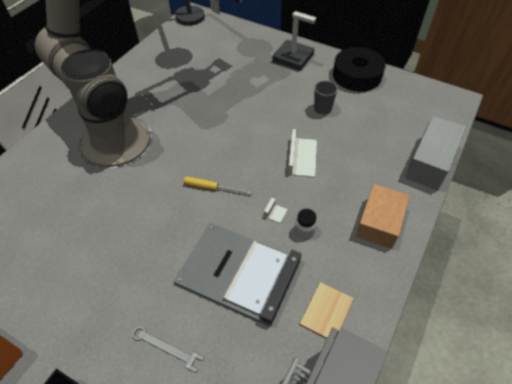

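View pics/top0.png

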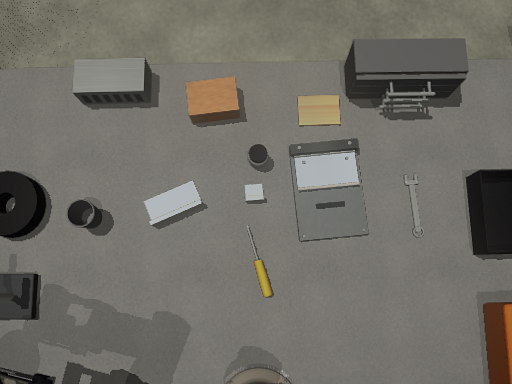

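The scene view shows the trim near (303,155) with its rib on the robot side, and the deck near (240,272). In the top view the trim is at (173,203), the offcut at (254,192), and the deck around (328,190) with the white lap at (327,170) and the black seal at (330,205).

```bash
cat > h.py <<'E'
import numpy as np,cv2
from cell import ctrl
def K(n):
    c=ctrl.camera_info(n); f=192/np.tan(np.radians(c["fov_y"]/2))
    return c,f
def rays(n,uv):
    c,f=K(n); uv=np.asarray(uv,float).reshape(-1,2)
    d=(uv-[c["cx"],c["cy"]])/f; s=d.copy()
    for _ in range(10): s=d/(1+c["k1"]*(s**2).sum(1,keepdims=True))
    return c["position"],np.c_[s,np.ones(len(s))]@c["rotation"].T
def onplane(n,uv,z):
    o,r=rays(n,uv); return o+r*((z-o[2])/r[:,2])[:,None]
def cloud(n,d):
    v,u=np.mgrid[:384,:512]; o,r=rays(n,np.c_[u.ravel(),v.ravel()])
    return (o+r*d.reshape(-1,1)).reshape(384,512,3)
E
python3 - <<'E'
from h import *
a=np.load("pics/top0.npz"); P=cloud("top",a["d"]); p=a["p"]
z=P[...,2]; t=z[215:235,380:400]; print("table z",t.mean(),t.std())
# crops
for n,(x,y,w,h) in {"trim":(135,170,80,65),"deck":(280,130,100,120)}.items():
    c=p[y:y+h,x:x+w]; hh=np.clip((z[y:y+h,x:x+w]+.01)/.07*255,0,255).astype(np.uint8)
    k=390//w
    c=cv2.resize(np.hstack([c,cv2.cvtColor(hh,8)]),None,fx=k,fy=k,interpolation=0); cv2.imwrite(f"pics/c_{n}.png",c)
s=np.load("pics/scene0.npz"); A=s["p"][115:185,270:340]; B=s["p"][215:330,165:315]
cv2.imwrite("pics/c_s.png",np.hstack([cv2.resize(A,(380,380),interpolation=cv2.INTER_CUBIC),cv2.resize(B,(410,380))[:, :410]]))
E
```

```text
table z 0.01108250551073641 0.11688068731402539
```

View pics/c_trim.png

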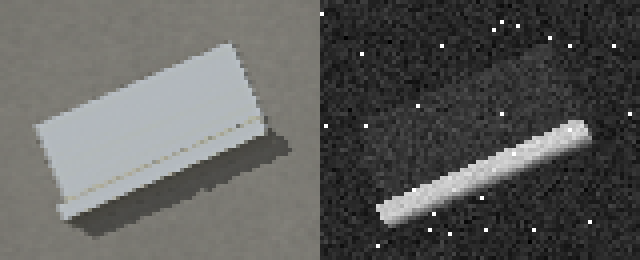

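View pics/c_deck.png

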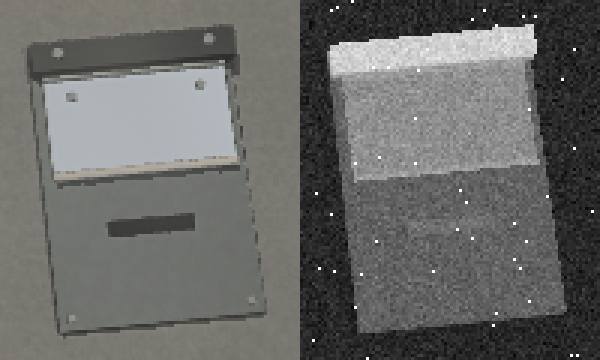

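View pics/c_s.png

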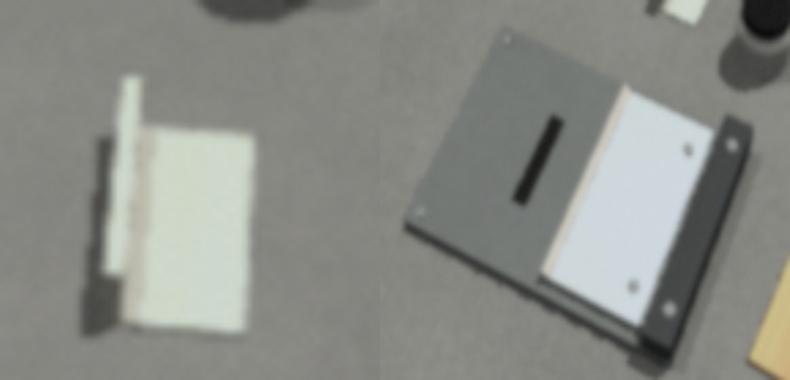

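The trim crop shows the rib (bright in depth) along the side facing the robot, with the leaf pointing away (+x-ish) and its front edge running about (140,201)–(193,180) in the full image. The deck crop shows the seal at about (330,205), and the lap's free edge with its pinkish lip at row ~187, facing the robot.

```bash
cat >> h.py <<'E'
def comp(m,near):
    n,l,s,c=cv2.connectedComponentsWithStats(m.astype(np.uint8))
    k=min((i for i in range(1,n) if s[i,4]>25),key=lambda i:np.hypot(*(c[i]-near)))
    return l==k
def quad(m):
    ct=max(cv2.findContours(m.astype(np.uint8),0,1)[0],key=cv2.contourArea)
    return ct[:,0].astype(float)
def rect(xy):
    (c,s,a)=cv2.minAreaRect((xy*1000).astype(np.float32))
    if s[0]<s[1]: a+=90   # a = direction of the long side
    a=(a+90)%180-90
    return np.round(c,1),np.round(sorted(s),1),round(a,2)
E
python3 - <<'E'
from h import *
S={"top":dict(trim=(170,202),lap=(327,170),seal=(330,205)),"scene":dict(trim=(305,157),lap=(257,275),seal=(223,263))}
for n in S:
    a=np.load(f"pics/{n}0.npz"); p=a["p"]; d=cv2.medianBlur(a["d"],3); g=p.min(2); P=cloud(n,d); z=P[...,2]
    print(n,"table",np.median(z[230:250,270:285] if n=="top" else z[200:215,120:140]))
    m=comp(g>150,S[n]["lap"]); print(" lap@.028",rect(onplane(n,quad(m),.028)[:,:2]),m.sum())
    m=comp(g<50,S[n]["seal"]); print(" seal@.02",rect(onplane(n,quad(m),.020)[:,:2]),m.sum())
    T=comp(g>135,S[n]["trim"]); 
    dil=cv2.dilate(T.astype(np.uint8),np.ones((5,5)))>0
    print(" trim all@.004",rect(onplane(n,quad(T),.004)[:,:2]),T.sum(), "q75",np.percentile(g[dil],[10,50,90]))
    r=comp((z>.034)&(z<.06)&dil,S[n]["trim"]); print(" rib@.044",rect(onplane(n,quad(r),.044)[:,:2]),r.sum(), "z",np.median(z[r]))
    leaf=comp(T&~(cv2.dilate(r.astype(np.uint8),np.ones((3,3)))>0),S[n]["trim"]); print(" leaf@.004",rect(onplane(n,quad(leaf),.004)[:,:2]))
    v=np.argwhere((z>.01)&(z<.06)); 
    k=comp((z>.009)&(z<.06),S[n]["seal"]); print(" deck",rect(P[k][:,:2]), rect(onplane(n,quad(k),.016)[:,:2]))
E
```

```text
top table 0.0009009304648408545
 lap@.028 (array([ 629.8, -198.6]), array([ 91. , 169.3]), -85.32) 1882
 seal@.02 (array([683.7,  -5.8]), array([39.5, 52.3]), 15.49) 113
 trim all@.004 (array([553.2, 233.4]), array([ 71.4, 157.7]), -66.94) 1341 q75 [111.9 178.  180. ]
 rib@.044 (array([516.9, 215.7]), array([ 14.8, 149.5]), -67.12) 280 z 0.04389836905342448
 leaf@.004 (array([560.5, 233.1]), array([ 57.6, 151.5]), -67.14)
 deck (array([ 582.8, -202.9]), array([192.1, 276.3]), 4.7) (array([ 582.1, -205.4]), array([197.7, 275.2]), 4.49)
scene table -0.00017783501271878555
 lap@.028 (array([ 629.2, -198.5]), array([ 95.1, 171.1]), -85.43) 2468
 seal@.02 (array([ 537., -208.]), array([ 9.7, 74.5]), -85.06) 103
 trim all@.004 (array([544.2, 248.3]), array([ 85.2, 196. ]), -66.55) 1061 q75 [128. 190. 203.]
 rib@.044 (array([522.5, 211.6]), array([ 12.1, 155.9]), -67.22) 155 z 0.04305212695762195
 leaf@.004 (array([558.9, 233.4]), array([ 69.4, 157.6]), -67.47)
 deck (array([ 578.3, -202. ]), array([192.1, 266.3]), 4.4) (array([ 578.8, -195.7]), array([208.3, 266. ]), 4.39)
```

```bash
cat >> h.py <<'E'
from scipy.spatial.transform import Rotation as Rot
T=np.array([[0,1,0],[1,0,0],[0,0,-1.]])
SGN=1
H=.0065
def tool(o,yaw,pitch=0,dx=0,dy=0):
    """tool pose holding trim with origin o, yaw/pitch(nose down) in deg; dx,dy = TCP in trim frame"""
    R=Rot.from_euler("ZY",[yaw,pitch],degrees=True).as_matrix()
    return np.array(o)+R@[dx,dy,H], R@T@np.diag([SGN,SGN,1])
E
python3 - <<'E'
from h import *
import h
a=np.load("pics/top0.npz"); g=a["p"].min(2)
for t in (50,60,70,80):
    m=np.zeros_like(g,bool); m[198:212,308:352]=g[198:212,308:352]<t; m=comp(m,(330,205)); print(t,rect(onplane("top",quad(m),.02)[:,:2]))
s=np.load("pics/scene0.npz")["p"].min(2)
for t in (50,60,70): print(t,rect(onplane("scene",quad(comp(s<t,(223,263))),.02)[:,:2]))
for h.SGN in (1,-1):
    for o,y in (((.5192,.216,.1),22.9),((.536,-.205,.02),4.6)):
        print(h.SGN,np.round(ctrl.solve_ik(*tool(o,y)),2))
h.SGN=1
print(ctrl.current_time(),np.round(ctrl.current_eef_rot(),2))
E
```

```text
Traceback (most recent call last):
  File "h.py", line 18, in comp
    k=min((i for i in range(1,n) if s[i,4]>25),key=lambda i:np.hypot(*(c[i]-near)))
ValueError: min() iterable argument is empty
```

```bash
python3 - <<'E'
from h import *
import h
a=np.load("pics/top0.npz"); g=a["p"].min(2)
for t in (70,80,90):
    m=np.zeros_like(g,bool); m[198:212,308:352]=g[198:212,308:352]<t; 
    if m.sum()>40: m=comp(m,(330,205)); print(t,rect(onplane("top",quad(m),.02)[:,:2]))
print(g[198:212,330])
s=np.load("pics/scene0.npz")["p"].min(2)
for t in (50,60,70): print(t,rect(onplane("scene",quad(comp(s<t,(223,263))),.02)[:,:2]))
for h.SGN in (1,-1):
    for o,y in (((.5192,.216,.1),22.9),((.536,-.205,.02),4.6)):
        print(h.SGN,np.round(ctrl.solve_ik(*tool(o,y)),2))
print(ctrl.current_time())
E
```

```text
70 (array([ 535. , -206.5]), array([15. , 78.7]), -84.25)
80 (array([ 534.6, -206.5]), array([15.7, 79.2]), -85.76)
90 (array([ 534.8, -206.5]), array([15.7, 79.1]), -86.19)
[112 111 112 111  70  61  61  62  60  58 114 112 109 110]
50 (array([ 537., -208.]), array([ 9.7, 74.5]), -85.06)
60 (array([ 537.1, -208.1]), array([11.7, 76.9]), -85.75)
70 (array([ 536.7, -208. ]), array([13. , 77.3]), -85.73)
1 [ 0.26  0.53  1.58 -0.    1.03 -0.14]
1 [-0.5   0.65  1.62 -0.    0.87 -0.58]
-1 [ 0.26  0.53  1.58 -0.    1.03  3.  ]
-1 [-0.5   0.65  1.62 -0.    0.87  2.56]
0.1
```

```bash
python3 - <<'E'
from h import *
o=np.array([.5192,.216,0]); t=[]
ctrl.set_gripper(.075)
ctrl.reach(*tool(o+[0,0,.11],22.9)); print(ctrl.current_time())
p,_=tool(o,22.9)
hit=ctrl.move_straight(p,vel=.06,guard=6); print("hit",hit,ctrl.current_position()-p)
ctrl.set_gripper(0,40)
print(ctrl.current_finger_gap(),ctrl.current_finger_force(),ctrl.current_wrist_force(),ctrl.current_position()-p)
ctrl.set_gripper(0,60)
ctrl.move_straight(p+[0,0,.14],vel=.12); print(ctrl.current_time())
q,R=tool([.4657,-.2123,.05],4.55)   # 70 mm in front, raised
ctrl.reach(q+[0,0,.09],R); print(ctrl.current_time())
ctrl.move_straight(q,vel=.08); print(ctrl.current_time(),ctrl.current_position()-q, ctrl.current_wrist_force(),ctrl.current_finger_gap())
for n in ("scene","top"):
    a,d=ctrl.grab_frame(n); cv2.imwrite(f"pics/{n}1.png",a); np.savez(f"pics/{n}1.npz",p=a,d=d)
a=cv2.imread("pics/scene1.png")[190:340,130:330]; b=cv2.imread("pics/top1.png")[130:270,270:390]
cv2.imwrite("pics/v1.png",np.hstack([cv2.resize(a,(440,330)),cv2.resize(b,(283,330))]))
E
```

```text
2.475
hit False [2.09429529e-04 5.60906028e-05 3.05847857e-04]
0.01165321210136592 39.99901056289673 [-0.99259026 -0.00260399 -0.10849111] [-1.80159764e-04 -7.20838012e-05 -3.19676533e-05]
6.9917
8.5833
9.8583 [ 0.00032988 -0.00020087  0.00048383] [ 0.13111888  0.41899753 -3.00132748] 0.01146570540698153
```

View pics/v1.png

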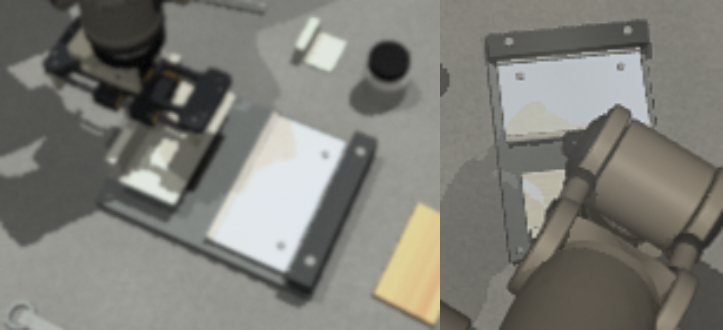

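The scene view shows the strip held level ahead of the lap, with its −y front corner near pixel (208,283). In the top view only its left front corner, near (306,203), is visible; the arm hides the rest. I'll zoom in to measure the lateral offset.

```bash
python3 - <<'E'
from h import *
a=cv2.imread("pics/scene1.png")[225:300,170:245]; b=cv2.imread("pics/top1.png")[190:240,290:340]
cv2.imwrite("pics/v2.png",np.hstack([cv2.resize(a,(400,400),interpolation=0),cv2.resize(b,(400,400),interpolation=0)]))
g=cv2.imread("pics/top1.png").astype(int).min(2)
for r in range(204,230,4): print(r,g[r,292:320])
for r in range(160,186,5): print(r,g[r,288:305])
E
```

```text
204 [109 121 108  76 117 119 120 119 120 121 107 104 125 167 168 165 164 164
 162 162 162 161 162 162 162 163 162 162]
208 [106 105 106  78 101 104 103 102 115 119 119 103  97 185 189 187 186 187
 167 163 164 163 164 166 166 166 167 166]
212 [106 106 104 106  66 102 103 103 102 103 103 104 100 120 161 162 186 186
 186 186 187 163 160 161 162 163 165 169]
216 [108 106 106 107  80 106 104 102 103 102 103 103 102  85 169 164 164 162
 162 162 161 186 167 167 134  59  50  56]
220 [108 104 103 102 105  72 100 101 100 101 102 103 103 100 124 164 166 165
 165 164 164 167 137  61  63  64  83 101]
224 [105 107 104 105 107  72  97 102 101 101 101 102 101 101  74 170 164 162
 162 161 164 144  80  75  95 110 109 108]
228 [105 101 103 105 105 107  77 100 101 100  99  99  99 100  99 133  75 161
 169 168  73  57 107 119 115 112 111 111]
160 [122 122  87 122 123 121 123 184 187 186 186 186 186 188 188 179 177]
165 [121 123  98 118 123 120 103 183 188 186 186 186 186 186 187 187 187]
170 [122 123 125  76 119 123 122  98 183 188 187 186 186 186 186 186 186]
175 [125 124 126 113  95 120 122 117 163 186 187 187 186 186 186 187 187]
180 [125 124 125 127  85 118 123 121  87 183 188 187 176 174 175 173 174]
185 [126 121 123 126 112  83 123 110 104 127 173 178 176 174 174 175 174]
```

View pics/v2.png

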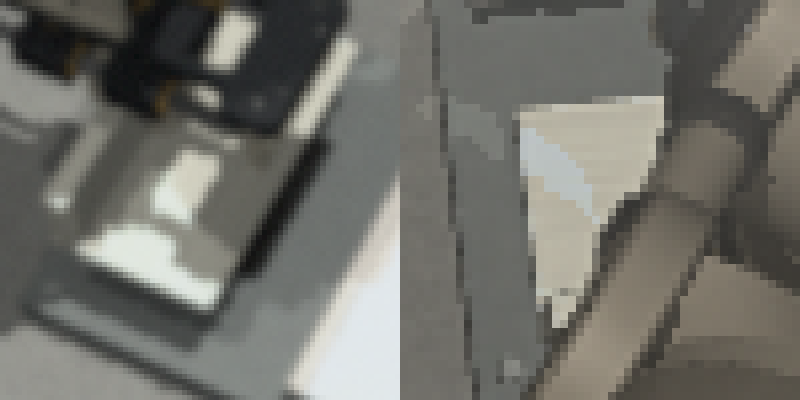

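```bash
python3 - <<'E'
from h import *
R=Rot.from_euler("z",-4.55,degrees=True).as_matrix()
O=np.array([.5357,-.2067,0]); C=np.array([.4657,-.2123,0])+[.0003,-.0002,0]
f=lambda n,uv,z,o:np.round((onplane(n,uv,z)-o)@R.T*1000,1)[:,:2].tolist()
print("strip rel. commanded: top left end",f("top",[(304.4,204),(304.5,208),(305.2,212),(306,220),(306.5,224)],.054,C),"front",f("top",[(308,202.6),(318,201.8)],.054,C))
print("strip scene -y front corner",f("scene",[(209.3,282.6),(183.7,271.4)],.054,C))
print("deck left",f("top",[(294.6,204),(295,208),(297.1,224)],.016,O),"lap left",f("top",[(294.5,160),(295.4,170),(296.4,180)],.026,O))
s=cv2.imread("pics/scene0.png").astype(int).min(2)
m=comp(s>150,(257,275)); q=quad(m).astype(np.float32)
L=np.array(f("scene",q,.028,O)); print("scene lap y range",np.percentile(L[:,1],[2,98]),"x",np.percentile(L[:,0],[2,98]))
t=cv2.imread("pics/top0.png").astype(int).min(2); L=np.array(f("top",quad(comp(t>150,(327,170))),.028,O)); print("top lap y",np.percentile(L[:,1],[2,98]),np.percentile(L[:,0],[2,98]))
E
```

```text
strip rel. commanded: top left end [[72.0, 74.2], [61.2, 75.2], [50.3, 74.5], [28.6, 74.8], [17.8, 74.7]] front [[74.9, 64.2], [74.5, 37.2]]
strip scene -y front corner [[76.9, -74.6], [6.9, -74.6]]
deck left [[11.1, 96.9], [-0.2, 97.1], [-44.9, 96.2]] lap left [[133.2, 84.4], [104.5, 85.1], [75.9, 85.4]]
scene lap y range [-84.542  85.7  ] x [ 46.416 141.3  ]
top lap y [-83.54  84.8 ] [ 49.16 139.74]
```

The strip sits centred in the grip to within 0.5 mm. The cameras read about 1.8 mm too far forward compared with the arm, so I'll correct the deck x by that amount. Next I slide it in nose-down, so the leaf clears the seal and stays below the lap.

```bash
cat >> h.py <<'E'
DY=4.55; DO=np.array([.5342,-.2064,0]); RD=Rot.from_euler("z",DY,degrees=True).as_matrix()
def nose(xn,zn,pitch,yn=0):
    """tool pose with nose at deck (xn,yn), underside height zn (mm), nose down pitch deg"""
    th=np.radians(pitch); o=DO+RD@(np.array([xn-74*np.cos(th),yn,zn+74*np.sin(th)])/1000)
    return tool(o,DY,pitch)
E
python3 - <<'E'
from h import *
P=4.6
go=lambda x,z,v,g=None,p=P:(lambda q,R:(ctrl.move_straight(q,vel=v,rot=R,guard=g),np.round((ctrl.current_position()-q)*1e3,2),np.round(ctrl.current_wrist_force(),1)))(*nose(x,z,p))
print(go(25,40,.04)); print(go(35,18.4,.03,4)); print(go(46,18.2,.03,4)); print(go(56,17.5,.03,3))
print(go(65,17.4,.03,3))
print(ctrl.current_time(),ctrl.current_finger_gap())
a,d=ctrl.grab_frame("scene"); np.savez("pics/s2.npz",p=a,d=d); cv2.imwrite("pics/s2.png",cv2.resize(a[215:330,165:315],(780,598),interpolation=2))
E
```

```text
(False, array([-0.26,  0.2 , -0.16]), array([-0.2, -0.3, -2.7]))
(False, array([ 0.06, -0.03,  0.1 ]), array([-1.2,  0. , -2.3]))
(False, array([ 0.06,  0.1 , -0.07]), array([ 0.8,  0.6, -2.6]))
(False, array([ 0.03,  0.08, -0.11]), array([-0.3,  0.3, -3. ]))
(False, array([ 0.08,  0.05, -0.05]), array([-0.1, -0.2, -2.4]))
13.025 0.011382725990574653
```

View pics/s2.png

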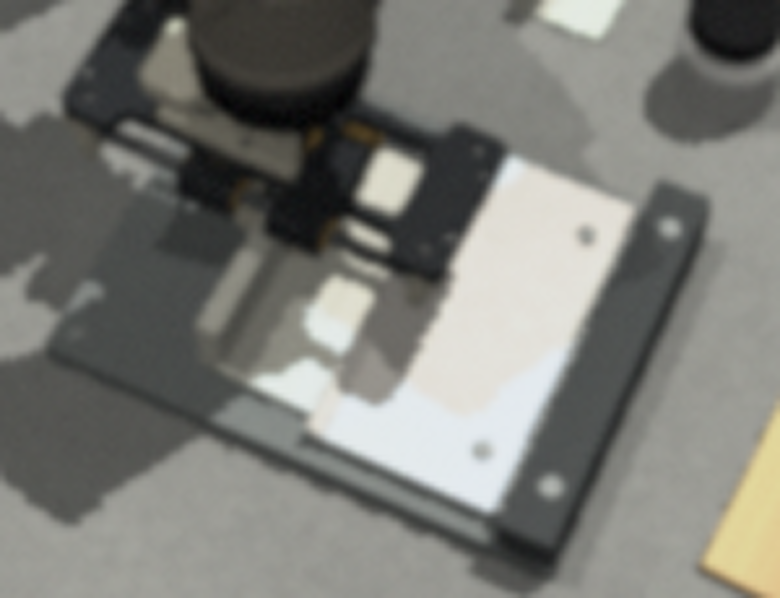

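The strip's front edge is tucked under the lip, square to it, and the lap is still flat. I'll continue to full depth, level the strip, then press.

```bash
python3 - <<'E'
from h import *
go=lambda x,z,v,g=None,p=4.6:(lambda q,R:(ctrl.move_straight(q,vel=v,rot=R,guard=g),np.round((ctrl.current_position()-q)*1e3,2),np.round(ctrl.current_wrist_force(),1)))(*nose(x,z,p))
print(go(74.5,17.1,.03,4)); print(go(74.5,16.8,.01,15,2.3)); print(go(74.5,16.6,.008,15,.0))
print(go(74.5,13.5,.004,18,.0)); ctrl.wait(.4)
print(ctrl.current_time(),ctrl.current_finger_gap(),ctrl.current_wrist_force(),ctrl.current_wrist_torque(),ctrl.current_position(),nose(74.5,16,0)[0],ctrl.current_eef_rot()[:,2])
a,d=ctrl.grab_frame("scene"); np.savez("pics/s3.npz",p=a,d=d); cv2.imwrite("pics/s3.png",cv2.resize(a[215:330,165:315],(780,598),interpolation=2))
g=a.min(2)
m=comp(g>150,(270,285)); R=RD.T
L=(onplane("scene",quad(m),.028)-DO)@R.T*1000; print(np.percentile(L,[2,98],axis=0)[:,:2])
E
```

```text
(False, array([ 0.09,  0.08, -0.09]), array([-0.1, -0.1, -2.8]))
(False, array([ 0.12, -0.06,  0.43]), array([0.6, 1.2, 1. ]))
(False, array([ 0.15, -0.07,  0.35]), array([-0.2,  1.6,  4.4]))
(True, array([ 0.21, -0.05,  2.59]), array([-0.7,  0.7,  4.5]))
15.5417 0.0118962697751175 [-0.07856375  0.17233988  5.45217467] [-0.05341876  0.2046289  -0.07875274] [ 0.53487464 -0.20642119  0.02258903] [ 0.53469842 -0.20636034  0.0225    ] [ 5.21286325e-04 -4.35310584e-04 -9.99999769e-01]
[[ 13.84484916 -85.70243392]
 [143.78970145  86.25228131]]
```

View pics/s3.png

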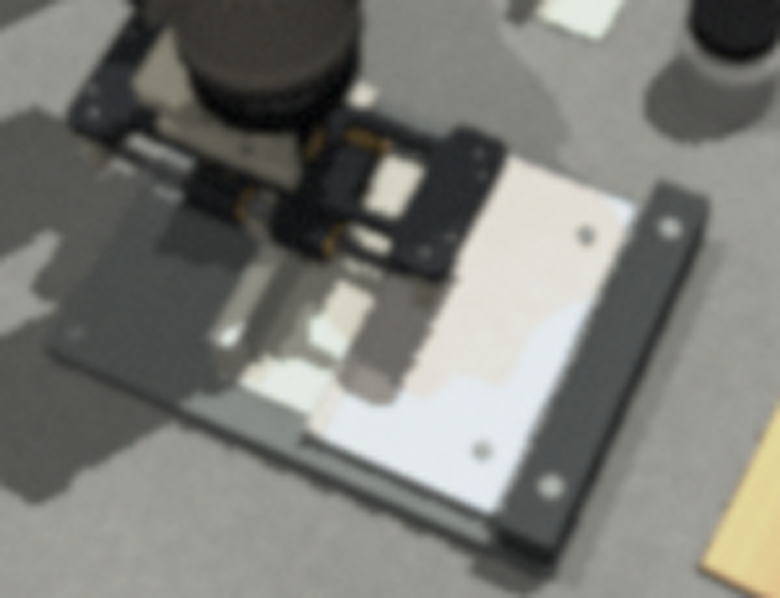

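Lap still flat, strip level at deck height. The net push is only about 8 N, just enough for the seal, so I'll press a bit harder.

```bash
python3 - <<'E'
from h import *
p=ctrl.current_position()
z=p[2]
for k in range(8):
    z-=.0004; q,R=nose(74.5,16,0); q[2]=z
    ctrl.move_straight(q,vel=.004,rot=R); ctrl.wait(.3)
    F=ctrl.current_wrist_force(); print(round(z*1e3,2),np.round(ctrl.current_position()*1e3,2),np.round(F,1),ctrl.current_finger_gap())
    if F[2]>18: break
ctrl.wait(.5); print(ctrl.current_wrist_force(),ctrl.current_wrist_torque(),ctrl.current_finger_force(),ctrl.current_time(),ctrl.current_eef_rot()[:,2])
E
```

```text
22.19 [ 534.87 -206.43   22.46] [-0.4  1.2  6.8] 0.011429842881526611
21.79 [ 534.88 -206.44   22.44] [-1.2  1.2  9.6] 0.011508214973429912
21.39 [ 534.88 -206.43   22.44] [-1.7  2.7 13. ] 0.011653007330140087
20.99 [ 534.91 -206.46   22.47] [-3.3  3.7 18. ] 0.011545961959975547
[-2.74597388  2.7690721  15.96885756] [ 0.48100605  0.67296321 -0.06379112] 60.00375509262085 18.3 [ 7.08559278e-04 -5.14516622e-04 -9.99999617e-01]
```

```bash
python3 - <<'E'
from h import *
f=lambda uv,z:np.round((onplane("scene",uv,z)-DO)@RD*1000,1)[:,:2].tolist()
print("rib top end ~(0,-75)",f([(208.4,278.9)],.060),"lip corner ~(47,-85)",f([(223.7,297.6)],.034), "lap rear corner (143,-85)",f([(258.5,313)],.028))
E
```

```text
rib top end ~(0,-75) [[3.8, -70.0]] lip corner ~(47,-85) [[51.6, -87.4]] lap rear corner (143,-85) [[141.1, -85.2]]
```

```bash
python3 - <<'E'
from h import *
a,d=ctrl.grab_frame("scene"); cv2.imwrite("pics/s4.png",cv2.resize(a[255:315,190:270],(800,600),interpolation=2))
E
```

```text
(no output)
```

View pics/s4.png

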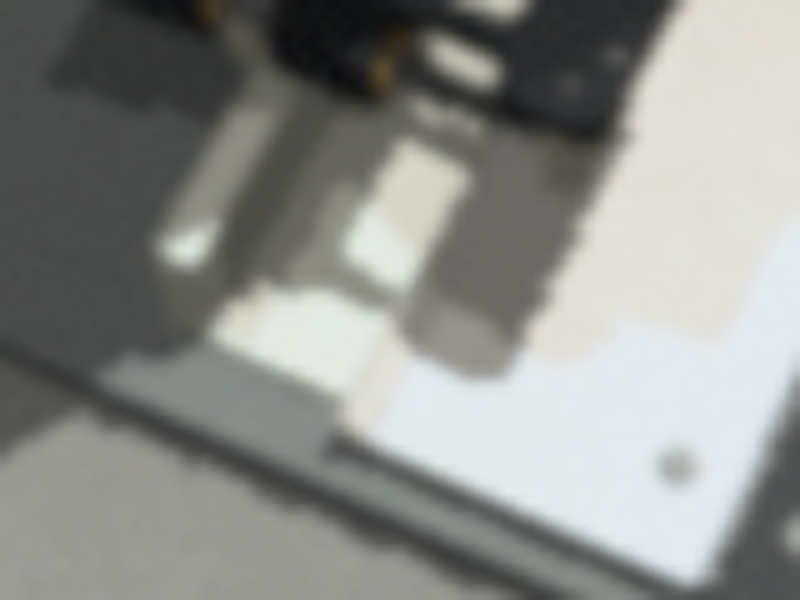

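The view shows the strip lying flat with its front under the lip. The rib end is near (208,280), the leaf's −y edge runs (210.5,288.5)–(223,294), and the lap's −y edge runs (223.3,297.5)–(258.5,312.5).

```bash
python3 - <<'E'
from h import *
f=lambda uv,z:np.round((onplane("scene",uv,z)-DO)@RD*1000,1)[:,:2].tolist()
print("rib end",f([(205.5,279),(210.5,280.7)],.060),"leaf end",f([(210.5,288.5),(223,294)],.020),"lap edge",f([(223.3,297.3),(240,305),(258.5,312.5)],.027))
F=ctrl.current_wrist_force();print(F)
E
```

```text
rib end [[-2.3, -73.1], [10.6, -72.0]] leaf end [[8.0, -75.2], [42.2, -75.2]] lap edge [[48.5, -84.7], [93.2, -85.4], [140.4, -83.8]]
[-3.12557057  2.84282099 16.04417855]
```

```bash
python3 -c "
from cell import ctrl
print(ctrl.hand_in(),ctrl.current_time())"
```

```text
the job is handed in; nothing more can be done
the job is handed in; nothing more can be done
```

I handed the job in with the strip tucked about 19–20 mm under the lap panel, square and centred to about 1 mm by camera; the lap looked flat throughout, and the gripper still holds the strip on the deck with about 19 N, over the 8 N the seal needs (I had no direct seal or lap reading).

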